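# Click a deep socket onto a torque tester's square drive

## Task

Take the tall socket and push it onto the square drive of the bench torque tester, turning it until it slips over the square, and then press it straight down until the spring ball clicks and the socket sits fully home on the shoulder; then let go and move clear. Feel your way, as the angle of the square and the push it takes are not known beforehand: the tester's drive must never be loaded with more than 30 newtons. Leave the short socket, the spanner and the key set where they are.

Things in the scene. Friction and masses are not known exactly. Their poses are not given: they have to be found in the camera images.
- socket: Tall socket to mount: plain steel cylinder 38 mm across, 60 mm tall, 0.2 to 0.33 kg, upright, square end down. Origin: centre of its lower face; z up its axis. Lower end: square hole 20.6 mm across flats, 26 mm deep, flats square to its x and y axes (repeats every 90 degrees); a groove inside all four walls 2.4 to 11.6 mm above the lower face takes the ball. Dark knurling low on the outside.
- socket_grip (a point): Point on the tall socket's axis, 42 mm above its lower face: a good height to grip it across its 38 mm (plain cylinder there).
- shoulder (a point): Centre of the flat round dark shoulder (35 mm across) at the foot of the tester's square drive, at rest 82 mm above the worktop. A socket is home when its lower face rests on it. It sinks with the drive when pressed. Its axes follow the housing and do NOT show the angle of the square.
- drive_tip (a point): Centre of the top of the upright steel square drive, 24 mm above the shoulder; 19 mm across flats, top 3 mm chamfered to 15.4 mm. The square's angle about the vertical is not measured and may be anything (repeats every 90 degrees). It turns only against 0.2 N m of friction, so it stays put while a socket turns on its tip under a push below 6 N; within about 4 degrees of matching the socket drops over it.
- ball_level (a point): Point on the drive's axis at the height of the ball's centre, 7 mm above the shoulder. The spring ball (10 mm across) sticks out 2.6 mm from one flat of the drive. The socket's lower edge meets it with about 11 mm to go; passing it takes about 8 to 15 N, then it slides on under less force and the ball clicks into the groove as the socket comes home.
- plunger: The sprung part of the tester: shoulder, drive and ball as one; its origin is the shoulder's centre. It begins to sink at about 3 N of downward push, gives 1.4 mm per further newton and bottoms out hard after 22 mm (18 N). So the spring gives many mm before the ball lets the socket pass; at the click it springs back up against the socket. Load limit 30 N.
- tester: Bench torque tester, fixed to the worktop: grey box 110 mm (x) by 86 mm (y), 51 mm high, dark window in its -x face, a round collar (48 mm across) on top with the drive upright in the middle. Origin: centre of its underside on the worktop; z up, the drive's axis.
- short_socket: Bystander: smaller plain steel socket, 29 mm across, 38 mm tall, upright; origin at the centre of its lower face. Its place and the tall socket's may be exchanged. Leave it alone.
- spanner: Bystander: steel combination spanner lying flat, 27 x 183 x 8 mm, origin under its middle, long along its y axis. Leave it alone.
- key_set: Bystander: folded hex key set with red handle lying flat, 22 x 92 x 22 mm, origin under its middle, long along its y axis. Leave it alone.
Things that resemble listed ones, but are neither listed nor needed, are in the scene too. What is shaped like the socket but pink or red is not meant.

How it is judged (in metres and radians):
On the way, in this order (a step that is already met when the one before it is completed fails the run):
1. the tall socket is lifted off the worktop (height (world z) of socket above 0.03 m), for 0.1 s.
2. the tall socket is pressed home on the drive's shoulder, past the click (z of socket in the frame of shoulder between -0.003 and 0.002 m and horizontal distance between socket and shoulder below 0.003 m and angle between socket's own z axis and vertical below 0.06 rad), for 0.2 s.
At the end, for the whole second after the job is handed in: The tall socket sits on the drive with its lower face within 2 mm of the shoulder (ball clicked in), its axis within 3 mm of the drive's axis and within 0.06 rad of upright, at rest, with the sprung drive back up (shoulder at least 74 mm above the worktop) (all of step 2 and linear speed of socket below 0.01 m/s and height (world z) of shoulder above 0.074 m); the robot touches nothing.
It fails at once if the drive is loaded with more than 30 N by the socket (contact force between socket and plunger above 30 N).
It fails at once if the short socket is moved more than 20 mm (distance of short_socket from where it was at the start of the episode above 0.02 m).
It fails at once if the spanner or the key set is moved more than 20 mm (distance of any of spanner, key_set from where it was at the start of the episode above 0.02 m).
It also fails if it takes over 72 s, if anything falls off the work surface, if the arm or the gripper's body presses on something with over 40 N, if the wrist force passes 120 N, or if a joint passes its speed limit or range.

## Robot

A 6-joint arm with a two-finger parallel gripper is mounted at the origin on a cart in front of the work surface, level with it; the furniture and walls round the work are solid. World frame = base frame: x ahead of the robot, y to its left, z up, the work surface at z = 0. Lengths are in m, angles in degrees, forces in N, time in s.
With the tool pointing down it reaches from about 0.4 to 0.825 m from the base axis. Payload 7 kg.
Tool frame: the origin (TCP) lies midway between the tips of the shut fingers; the grasp point (between the pads) lies 19 mm behind it; z points along the fingers, y is the direction in which the jaws open and shut (so a half turn about z gives the same grasp; the last joint's range is limited). The gripper opens to 88 mm and grips with 3 to 60 N. Pads are 19 mm wide; open, the fingers measure 130 mm over their backs; the gripper's body (78 mm by 193 mm) begins 47 mm behind the grasp point.
Start: joints at [92.939, 20.546, 0.682, 0, -70.136, -16.507], TCP at [0.158, 0.656, 0.227] pointing down, gripper open.
Joint ranges: [-176.03, 176.03], [-82.01, 121.73], [-58.28, 71.71], [-173.87, 95.51], [-174.79, -0.11], [-173.66, 173.66]. Speed limits (degrees/s): [136.94, 136.94, 172.46, 180, 180, 180].

## Interface

Orientations are given as [roll, pitch, yaw] about the fixed x, y, z axes, in that order (R = Rz(yaw) Ry(pitch) Rx(roll)).
In Python, from plant import sensors, cams, job gives the robot as it stands.
- The arm moves only by the tool move_arm, never from a script. Its argument "commands" is a list of rows, each a list of 7 numbers: the finger opening in cm, from 0 to 8.76, then the shift along the tool's x, y, z in cm, then the turn, a rotation vector about the tool's x, y, z in rad. In form: [[hand, x, y, z, wx, wy, wz], ...]. A call has exactly 8 rows; each row is the pose to reach, as a shift and turn from the pose commanded when the call began, along the tool's axes at that moment; what a row does not reach only later rows make up. A row lasts 1/8 s, in which the tool goes at most 62.5 mm and 10.7 degrees, less where a joint would pass 70% of its speed; a pose out of reach is approached as far as the arm can. A call with a gripper value outside its range is refused whole. The fingers move at their own pace and stop on an object; the grip force is fixed at half the most. Time passes only in rows, so rows that repeat a pose let the fingers close, or fill a call up. It gives the time, the measured TCP pose, the force and the opening at its end, in the units of the state.
- sensors.get_obs(): the state, without advancing time (a new reading comes with each control period).
- cams.snapshot(name): name is "side" or "top" or "wrist"; returns a dict with "frame" (420x560x3 uint8, red, green, blue), "camera_matrix" (3x3 intrinsics, pixels), "R" (3x3) and "t" (3): a world point X has camera coordinates R X + t. Camera axes: x right, y down, z forward; pixel columns grow to the right and rows downward; lengths in m; the calibration is good to about 2 mm. A picture is of the moment at which its call begins. There is no depth.
- job.close_job(): hands the job in, once; it reports no verdict.
The state is a dict: "clock": time; "joint_pos": joint angles; "qvel": joint speeds; "tau": joint torques, N m; "tool_pos": TCP position; "orientation": TCP orientation; "force": force on the tool from outside, world axes, zero at the start; "moment": the same for the moment, N m; "opening": finger opening in m.
Only numpy, scipy, OpenCV 4.12 (cv2) and the standard library are available. Lean on these libraries where they do the work, as an engineer would, in place of code of your own. Each camera call takes 0.05 s, during which the arm holds its last target.

## Working session

There is one attempt and no reset: what is moved stays moved. The work goes in short steps, Python scripts to look and compute and a tool call to move; the robot and the scene stay as the last step left them, time stands still between calls to the robot, and variables do not carry over. Pictures are saved under pics/ and viewed, and the job is handed in when it is done.

Besides the shell and the picture viewer there is one more tool, called as a command line: name --pt "numbers of a row" for each row, then --argument value for the rest. move_arm: Moves the arm, as the interface text tells. Its arguments: {"type":"object","properties":{"commands":{"type":"array"}},"required":["commands"]}

```bash
mkdir -p pics; ls; python3 - <<'E'
from plant import sensors,cams,job
import cv2,json,numpy as np,pickle
o=sensors.get_obs();print({k:np.round(v,4).tolist() for k,v in o.items()})
for n in ["side","top","wrist"]:
    s=cams.snapshot(n);cv2.imwrite(f"pics/{n}0.png",s["frame"][:,:,::-1]);pickle.dump(s,open(f"pics/{n}0.pkl","wb"))
    print(n,np.round(s["camera_matrix"],1).tolist(),np.round(s["R"],4).tolist(),np.round(s["t"],4).tolist())
E
```

```text
pics
{'clock': 0.0, 'joint_pos': [92.9386, 20.592, 0.6338, -0.0221, -70.1352, -16.5097], 'qvel': [-0.0325, -0.0584, 0.0183, -0.1141, 0.0864, 0.0482], 'tau': [0.0012, -58.2722, 29.3058, 6.9972, 0.0071, -0.0002], 'tool_pos': [0.1583, 0.6557, 0.2256], 'orientation': [179.9046, -0.0066, -13.5786], 'force': [0.1418, -0.1875, 0.1876], 'moment': [-0.0293, -0.0162, -0.0303], 'opening': 0.0875}
side [[378.9, 0.0, 281.5], [0.0, 378.9, 215.4], [0.0, 0.0, 1.0]] [[0.9994, 0.028, -0.0202], [-0.0018, -0.5413, -0.8408], [-0.0345, 0.8404, -0.5409]] [-0.473, 0.1231, 0.9752]
top [[458.5, 0.0, 292.2], [0.0, 458.5, 211.9], [0.0, 0.0, 1.0]] [[0.0101, -0.9999, 0.0083], [-0.9923, -0.011, -0.1236], [0.1237, -0.007, -0.9923]] [0.0658, 0.4832, 1.3429]
wrist [[359.5, 0.0, 278.4], [0.0, 359.5, 204.7], [0.0, 0.0, 1.0]] [[-0.2352, -0.972, 0.0011], [-0.9347, 0.2264, 0.274], [-0.2666, 0.0634, -0.9617]] [0.6747, -0.0353, 0.3895]
```

View pics/side0.png

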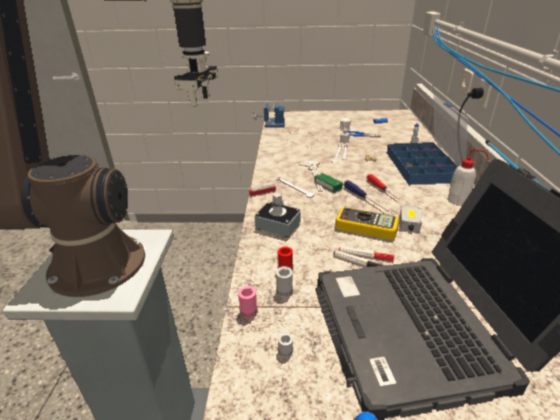

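View pics/top0.png

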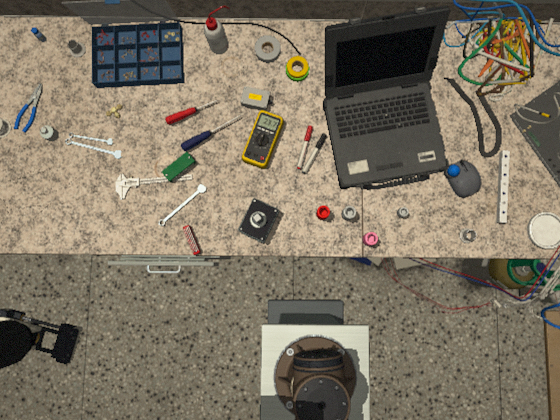

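View pics/wrist0.png

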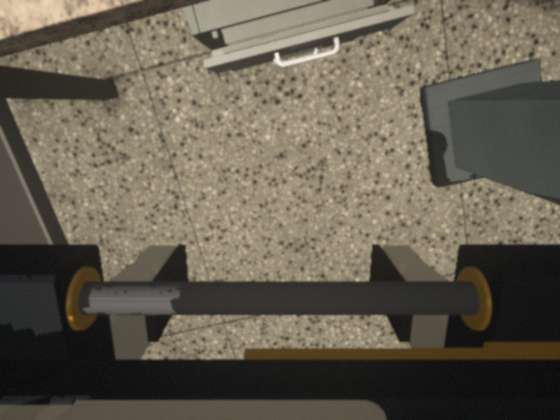

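Top view: the grey tall socket is at about (349,213) with a red lookalike at (323,212), a pink one at (371,239) and the short socket at (403,213). The tester's drive is at (258,218). In the side view, the tall socket is at (285,280) and the drive at (277,200). I'll enlarge these next.

```bash
cat > h.py <<'E'
import numpy as np,pickle,cv2
def ray(s,u,v):
    K=s["camera_matrix"];d=np.linalg.solve(K,[u,v,1.0]);R=np.array(s["R"]);return -R.T@s["t"],R.T@d
def at(s,u,v,z):
    c,d=ray(s,u,v);return c+d*(z-c[2])/d[2]
def proj(s,X):
    p=np.array(s["R"])@np.array(X)+s["t"];q=s["camera_matrix"]@p;return q[:2]/q[2]
def tri(l):
    A=np.zeros((3,3));b=np.zeros(3)
    for s,u,v in l:
        c,d=ray(s,u,v);d/=np.linalg.norm(d);P=np.eye(3)-np.outer(d,d);A+=P;b+=P@c
    return np.linalg.solve(A,b)
def crop(s,x0,y0,w,h,k,fn):
    cv2.imwrite(fn,cv2.resize(s["frame"][y0:y0+h,x0:x0+w,::-1],None,fx=k,fy=k,interpolation=cv2.INTER_CUBIC))
E
python3 - <<'E'
from h import *
t=pickle.load(open("pics/top0.pkl","rb"));s=pickle.load(open("pics/side0.pkl","rb"))
crop(t,230,190,190,70,4,"pics/tc.png");crop(s,235,185,75,180,3,"pics/sc.png")
E
```

```text
(no output)
```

View pics/tc.png

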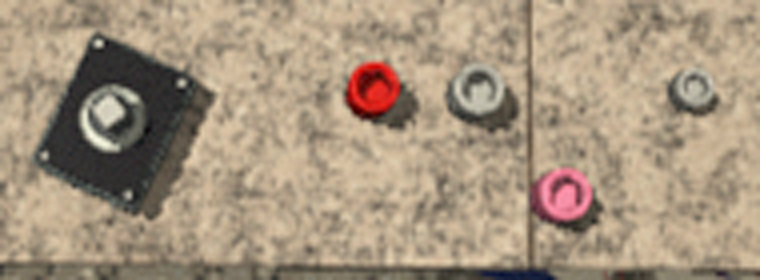

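View pics/sc.png

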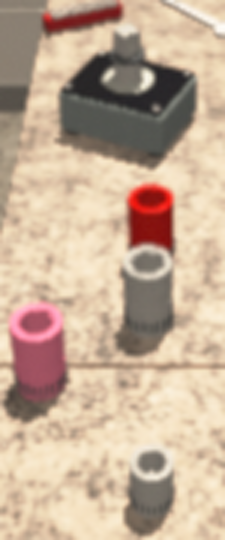

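```bash
python3 - <<'E'
from h import *
np.set_printoptions(precision=4,suppress=True)
t=pickle.load(open("pics/top0.pkl","rb"));s=pickle.load(open("pics/side0.pkl","rb"))
print("sock",at(t,349.3,211.5,.06),at(s,284.3,272,.06),tri([(t,349.3,211.5),(s,284.3,272)]))
print("red",at(t,323,212,.06)); print("pink",at(t,371,238.5,.06));print("short",at(t,403,212.5,.038))
print("tip",at(t,257.2,217.2,.106),at(s,277,195.3,.106),tri([(t,257.2,217.2),(s,277,195.3)]))
# box corners bolts
for u,v in [(98,44),(183,84),(128,195),(44,156)]: print(at(t,230+u/4,190+v/4,.051))
E
```

```text
sock [ 0.4819 -0.0962  0.06  ] [ 0.4835 -0.0999  0.06  ] [ 0.4828 -0.0966  0.0569]
red [ 0.4795 -0.0191  0.06  ]
pink [ 0.4034 -0.159   0.06  ]
short [ 0.4834 -0.2594  0.038 ]
tip [0.4569 0.17   0.106 ] [0.4585 0.1629 0.106 ] [0.4577 0.1703 0.1017]
[0.5112 0.1827 0.051 ]
[0.4821 0.1195 0.051 ]
[0.3999 0.1585 0.051 ]
[0.4278 0.2206 0.051 ]
```

```bash
cat >> h.py <<'E'
from scipy.spatial.transform import Rotation as Ro
def go(pos,yaw,o=None,tilt=True):
    """shift (cm) and rotvec in tool axes from measured pose to (pos,yaw), tool down"""
    from plant import sensors
    o=o or sensors.get_obs()
    R=Ro.from_euler('xyz',o["orientation"],degrees=True)
    d=R.inv().apply(np.array(pos)-o["tool_pos"])*100
    w=(R.inv()*Ro.from_euler('xyz',[180,0,yaw],degrees=True)).as_rotvec()
    print("shift cm",np.round(d,2),"rotvec",np.round(w,4))
E
python3 - <<'E'
from h import *
s=pickle.load(open("pics/wrist0.pkl","rb"))
from plant import sensors
o=sensors.get_obs();R=Ro.from_euler('xyz',o["orientation"],degrees=True)
print(R.inv().apply(-np.array(s["R"]).T@s["t"]-o["tool_pos"]), (np.array(s["R"])@R.as_matrix()).round(3))
go([.40,.17,.30],-90)
E
```

```text
[ 0.07315006 -0.00022913 -0.1577479 ] [[-0.001  1.     0.   ]
 [-0.962 -0.    -0.274]
 [-0.274 -0.     0.962]]
shift cm [34.9  41.56 -7.36] rotvec [ 1.0000e-03 -9.0000e-04  1.3339e+00]
```

```bash
python3 - <<'E'
from h import *
go([.456,.21,.25],-90)
E
```

```text
shift cm [39.4  36.35 -2.37] rotvec [ 1.0000e-03 -9.0000e-04  1.3339e+00]
```

move_arm --pt "7 5 4.5 -0.3 0 0 0.16" --pt "7 10 9 -0.6 0 0 0.32" --pt "7 15 13.5 -0.9 0 0 0.5" --pt "7 20 18 -1.2 0 0 0.67" --pt "7 25 22.7 -1.5 0 0 0.84" --pt "7 30 27.3 -1.8 0 0 1.0" --pt "7 34.5 32 -2.1 0 0 1.17" --pt "7 38.5 36 -2.4 0 0 1.334"

```text
clock: 1.15
tool_pos: [0.4343, 0.2377, 0.2494]
orientation: [-180.0, 0.0, -90.3]
force: [1.1, 0.0, 0.3]
opening: 0.07
```

```bash
python3 - <<'E'
from h import *
from plant import sensors,cams
o=sensors.get_obs();print(o["clock"],o["tool_pos"],o["orientation"],o["joint_pos"])
s=cams.snapshot("wrist");pickle.dump(s,open("pics/w1.pkl","wb"));cv2.imwrite("pics/w1.png",s["frame"][:,:,::-1])
E
```

```text
1.15 [0.43428695 0.23765506 0.2493581 ] [-1.79989391e+02  1.58118810e-02 -9.02888813e+01] [ 5.14821315e+01  2.47122063e+00 -1.93647833e+01 -1.56288243e-03
 -6.81450101e+01 -5.17704328e+01]
```

View pics/w1.png

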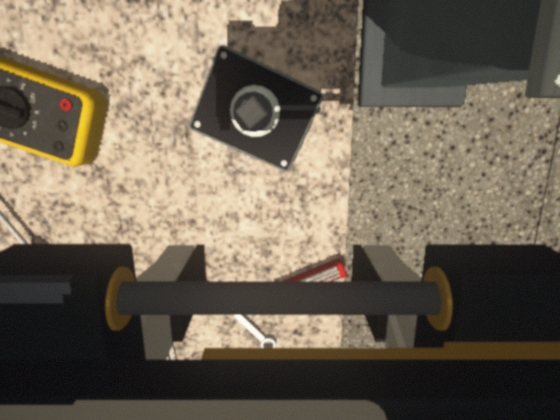

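```bash
python3 - <<'E'
from h import *
s=pickle.load(open("pics/w1.pkl","rb"));crop(s,220,75,70,70,8,"pics/w1c.png")
E
```

```text
(no output)
```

View pics/w1c.png

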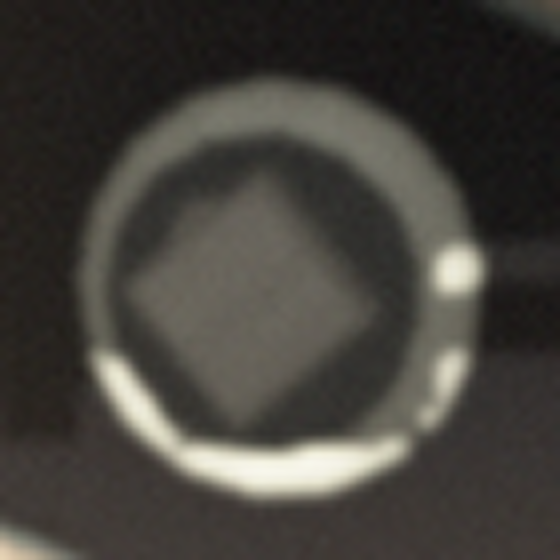

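The crop shows the drive square with corners at crop (262,172), (378,300), (235,430), (125,290), so it sits roughly diamond-wise in the image. The shoulder disc is centred near (263,290).

```bash
python3 - <<'E'
from h import *
np.set_printoptions(precision=4,suppress=True)
s=pickle.load(open("pics/w1.pkl","rb"))
P=np.array([at(s,220+u/8,75+v/8,.103) for u,v in [(262,172),(378,300),(235,430),(125,290)]])[:,:2]
print(P,P.mean(0))
for i in range(4):
    e=P[(i+1)%4]-P[i];print(np.linalg.norm(e),np.degrees(np.arctan2(e[1],e[0]))%90)
# shoulder disc: left 105, right 418, top 130, bottom ~445
print(at(s,220+262/8,75+288/8,.082))
go([.482,-.097+.045,.20],-90)
E
```

```text
[[0.454  0.1598]
 [0.4425 0.1724]
 [0.4575 0.1854]
 [0.4684 0.1713]] [0.4556 0.1722]
0.017129178955515176 42.50556919117173
0.01985479998721054 40.84686181642898
0.01782342997802373 37.59943746858385
0.01836165181793277 38.74695887624077
[0.4558 0.1716 0.082 ]
shift cm [28.38 -5.01  5.02] rotvec [-0.0003 -0.0014 -0.0159]
```

```bash
python3 - <<'E'
from h import *
from plant import sensors
o=sensors.get_obs();print(o["clock"],o["tool_pos"],o["qvel"])
go([.482,-.097+.045,.20],-90)
E
```

```text
1.2 [0.43637206 0.2326522  0.24974335] [ 5.33918966  0.21268273 -0.22230517 -0.7060705   0.53169569  3.22962584]
shift cm [28.38 -5.01  5.02] rotvec [-0.0003 -0.0014 -0.0159]
```

move_arm --pt "7 4 -0.7 0.5 0 0 0" --pt "7 9 -1.6 1.5 0 0 0" --pt "7 14 -2.5 2.5 0 0 -0.01" --pt "7 19 -3.4 3.5 0 0 -0.01" --pt "7 23.5 -4.2 4.5 0 0 -0.01" --pt "7 27 -4.8 5 0 0 -0.01" --pt "7 28 -5 5 0 0 -0.01" --pt "7 28 -5 5 0 0 -0.01"

```text
clock: 2.2
tool_pos: [0.4837, -0.0407, 0.1991]
orientation: [180.0, -0.0, -89.5]
force: [-0.2, 0.4, -0.1]
opening: 0.07
```

```bash
python3 - <<'E'
from h import *
from plant import sensors,cams
o=sensors.get_obs();print(o["clock"],o["tool_pos"],o["orientation"],o["joint_pos"],o["force"])
s=cams.snapshot("wrist");pickle.dump(s,open("pics/w2.pkl","wb"));cv2.imwrite("pics/w2.png",s["frame"][:,:,::-1])
E
```

```text
2.2 [ 0.48371864 -0.04073577  0.1991203 ] [ 1.79988514e+02 -4.70241790e-04 -8.95030549e+01] [ 1.84566571e+01  3.71782337e+00 -2.48879108e+01 -3.52429493e-03
 -6.14053374e+01 -1.79580250e+01] [-0.22346704  0.42129435 -0.05884464]
```

View pics/w2.png

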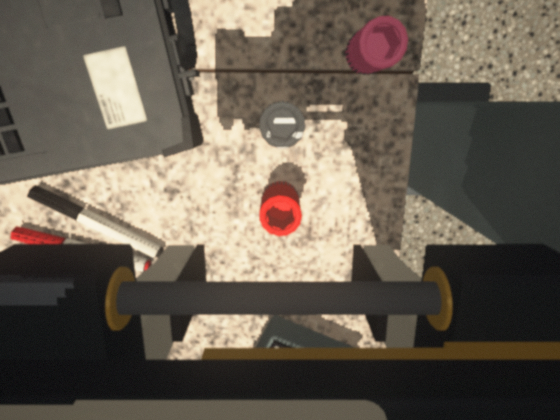

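```bash
python3 - <<'E'
from h import *
np.set_printoptions(precision=4,suppress=True)
s=pickle.load(open("pics/w2.pkl","rb"));crop(s,245,85,75,75,8,"pics/w2c.png")
print(at(s,282,124,.06),at(s,281,216,.06))
E
```

```text
[ 0.4806 -0.0972  0.06  ] [ 0.4806 -0.0193  0.06  ]
```

View pics/w2c.png

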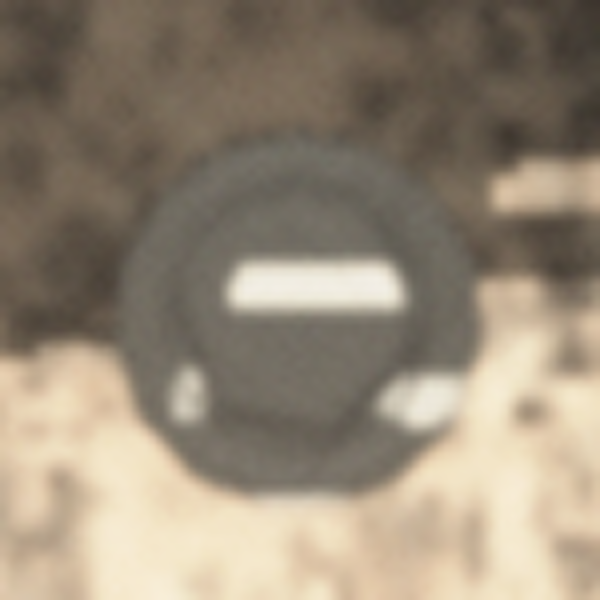

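```bash
python3 - <<'E'
from h import *
go([.481,-.097,.023],-90)
E
```

```text
shift cm [ 5.69  0.33 17.63] rotvec [-0.0002  0.0002  0.0095]
```

move_arm --pt "7 2.5 0.2 2 0 0 0.01" --pt "7 5.1 0.33 5 0 0 0.01" --pt "7 5.7 0.33 8 0 0 0.01" --pt "7 5.7 0.33 12 0 0 0.01" --pt "7 5.7 0.33 15 0 0 0.01" --pt "7 5.7 0.33 17 0 0 0.01" --pt "7 5.7 0.33 17.6 0 0 0.01" --pt "7 5.7 0.33 17.6 0 0 0.01"

```text
clock: 3.25
tool_pos: [0.4813, -0.0968, 0.0234]
orientation: [-180.0, -0.0, -89.9]
force: [-0.1, 0.0, 0.9]
opening: 0.0701
```

```bash
python3 - <<'E'
from h import *
from plant import sensors,cams
o=sensors.get_obs();print(o["clock"],o["tool_pos"],o["orientation"],o["joint_pos"],o["force"])
s=cams.snapshot("wrist");pickle.dump(s,open("pics/w3.pkl","wb"));cv2.imwrite("pics/w3.png",s["frame"][:,:,::-1])
E
```

```text
3.25 [ 0.48130825 -0.09680792  0.02344212] [-1.79997035e+02 -5.49650441e-03 -8.99299084e+01] [ 1.16289473e+01  1.70141402e+01 -3.64730571e+01  1.00494884e-02
 -3.65109992e+01 -1.15669326e+01] [-1.20969676e-01  7.73407305e-04  8.75137490e-01]
```

View pics/w3.png

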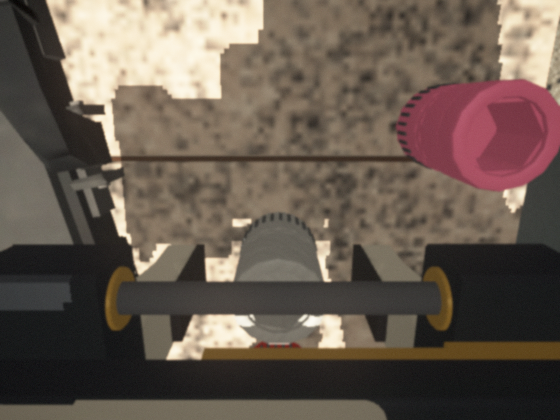

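The socket sits between the open fingers, so I'm closing the gripper.

move_arm --pt "3 0 0 0 0 0 0" --pt "3 0 0 0 0 0 0" --pt "3 0 0 0 0 0 0" --pt "3 0 0 0 0 0 0" --pt "3 0 0 0 0 0 0" --pt "3 0 0 0 0 0 0" --pt "3 0 0 0 0 0 0" --pt "3 0 0 0 0 0 0"

```text
clock: 4.3
tool_pos: [0.4812, -0.0975, 0.0234]
orientation: [-180.0, -0.0, -90.0]
force: [0.0, -0.2, 3.5]
opening: 0.0368
```

move_arm --pt "3 0 0 -1 0 0 0" --pt "3 0 0 -3 0 0 0" --pt "3 0 0 -6 0 0 0" --pt "3 0 0 -9 0 0 0" --pt "3 0 0 -12 0 0 0" --pt "3 0 0 -14 0 0 0" --pt "3 0 0 -15 0 0 0" --pt "3 0 0 -15 0 0 0"

```text
clock: 5.3
tool_pos: [0.4808, -0.0974, 0.1733]
orientation: [-180.0, 0.0, -90.0]
force: [0.1, 0.8, -3.7]
opening: 0.0363
```

```bash
python3 - <<'E'
from h import *
from plant import sensors,cams
o=sensors.get_obs();print(o["clock"],o["tool_pos"],o["orientation"],o["force"],o["moment"],o["opening"])
for n in ["top","side"]:
  s=cams.snapshot(n);pickle.dump(s,open(f"pics/{n}4.pkl","wb"));
  u,v=proj(s,[.481,-.097,.19]);print(n,u,v);crop(s,max(0,int(u)-50),max(0,int(v)-50),100,100,6,f"pics/{n}4.png")
go([.456,.171,.18],-90)
E
```

```text
5.3 [ 0.48082846 -0.09738114  0.17332004] [-1.79978320e+02  2.23356576e-02 -9.00091413e+01] [ 0.06321265  0.77804459 -3.67254239] [ 0.14046868 -0.0909544   0.00959002] 0.03626543444167099
top 356.0698459316464 205.7183027102559
side 282.08026149137487 222.7031285886331
shift cm [-26.84   2.43  -0.77] rotvec [ 0.0016  0.0001 -0.0003]
```

View pics/side4.png

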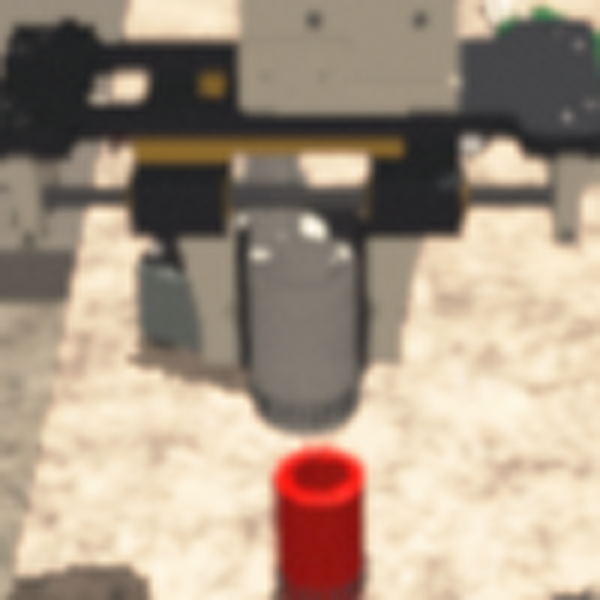

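move_arm --pt "3 -3 0.3 -0.2 0 0 0" --pt "3 -7 0.7 -0.4 0 0 0" --pt "3 -12 1.1 -0.6 0 0 0" --pt "3 -17 1.6 -0.7 0 0 0" --pt "3 -22 2 -0.8 0 0 0" --pt "3 -25.5 2.3 -0.8 0 0 0" --pt "3 -26.8 2.4 -0.8 0 0 0" --pt "3 -26.8 2.4 -0.8 0 0 0"

```text
clock: 6.4
tool_pos: [0.4565, 0.1707, 0.1802]
orientation: [179.9, -0.1, -89.9]
force: [-0.2, 0.9, -3.2]
opening: 0.0362
```

```bash
cat > look.py <<'E'
from h import *
from plant import sensors,cams
import sys
n=sys.argv[1]
np.set_printoptions(precision=4,suppress=True)
for c in ["top","side"]:
  s=cams.snapshot(c);pickle.dump(s,open(f"pics/{c}{n}.pkl","wb"));cv2.imwrite(f"pics/{c}{n}f.png",s["frame"][:,:,::-1])
  u,v=proj(s,[.456,.171,.12]);print(c,int(u)-40,int(v)-40);crop(s,int(u)-40,int(v)-40,80,80,7,f"pics/{c}{n}.png")
o=sensors.get_obs();print(o["clock"],o["tool_pos"],o["orientation"],o["force"],o["moment"],o["opening"])
E
python3 look.py 5
```

```text
top 216 176
side 236 149
6.5 [0.4566 0.1696 0.1806] [179.9329  -0.0578 -90.0161] [ 0.5843 -0.2701 -3.179 ] [-0.0123 -0.0515 -0.0158] 0.03661366063016344
```

View pics/side5.png

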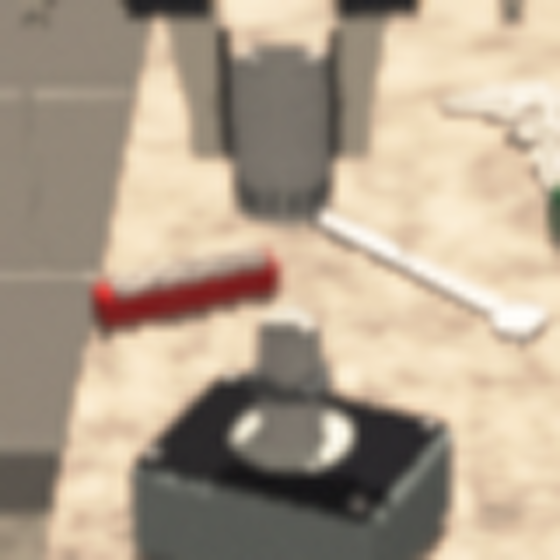

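View pics/top5.png

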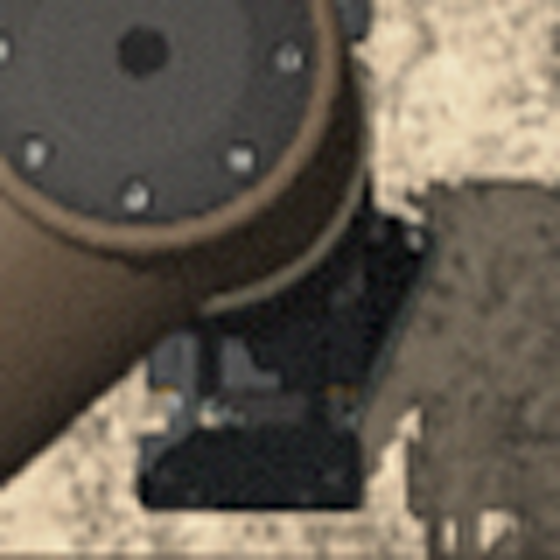

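```bash
python3 - <<'E'
from h import *
s=pickle.load(open("pics/side5.pkl","rb"))
for z in (.217,.157,.106,.082):
    print(z,(proj(s,[.456,.171,z])-[236,149])*7, (proj(s,[.461,.171,z])-[236,149])*7)
g=cv2.resize(s["frame"][149:229,236:316,::-1],None,fx=7,fy=7,interpolation=cv2.INTER_CUBIC)
crop(s,260,150,40,60,10,"pics/s5z.png")
E
```

```text
0.217 [273.26609193  53.67974501] [286.70376522  53.58319554]
0.157 [277.87532488 198.17282408] [290.88540474 198.10384   ]
0.106 [281.56824885 313.94088378] [294.23570658 313.89282147]
0.082 [283.23950983 366.33260433] [295.75190144 366.29367008]
```

View pics/s5z.png

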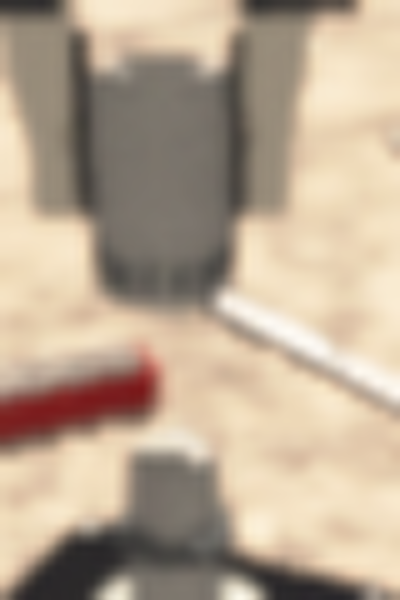

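```bash
python3 - <<'E'
from h import *
a=[]
for n in ("side0","side5"):
    s=pickle.load(open(f"pics/{n}.pkl","rb"));a.append(cv2.resize(s["frame"][185:225,260:300,::-1],None,fx=10,fy=10,interpolation=cv2.INTER_NEAREST))
im=np.hstack(a)
s["t"]
P=lambda x,y,z:tuple(((proj(s,[x,y,z])-[260,185]+.5)*10).astype(int))
cx,cy=.4566,.171
for th in (40,):
    r=.0095*2**.5
    q=[(cx+r*np.cos(np.radians(th+45+90*i)),cy+r*np.sin(np.radians(th+45+90*i))) for i in range(4)]
    im=np.ascontiguousarray(im)
    for i in range(4):
        for z in(.103,.082):
            p1=P(*q[i],z);p2=P(*q[(i+1)%4],z);cv2.line(im,(p1[0]+400,p1[1]),(p2[0]+400,p2[1]),(0,255,0),1)
cv2.imwrite("pics/d.png",im)
E
```

```text
(no output)
```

View pics/d.png

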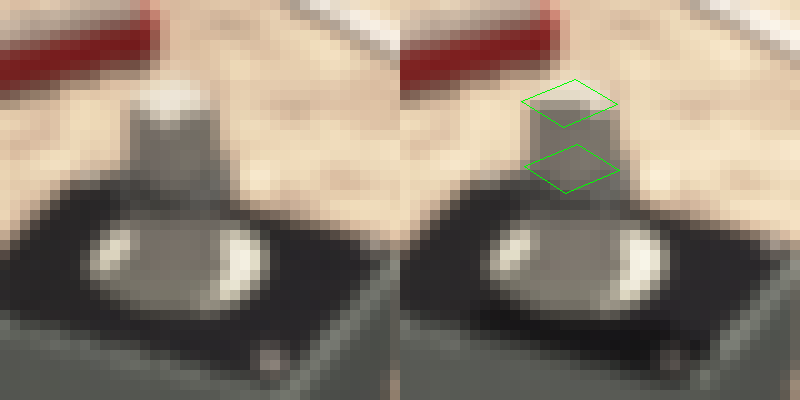

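```bash
python3 - <<'E'
from h import *
go([.4563,.171,.134],-90)
E
```

```text
shift cm [-0.14  0.03  4.66] rotvec [ 0.0012 -0.001  -0.0003]
```

move_arm --pt "3 -0.05 0 1 0 0 0" --pt "3 -0.1 0 2 0 0 0" --pt "3 -0.1 0 3 0 0 0" --pt "3 -0.1 0 4 0 0 0" --pt "3 -0.1 0 4.5 0 0 0" --pt "3 -0.1 0 4.6 0 0 0" --pt "3 -0.1 0 4.6 0 0 0" --pt "3 -0.1 0 4.6 0 0 0"

```text
clock: 7.5
tool_pos: [0.4572, 0.1717, 0.1355]
orientation: [-180.0, 0.0, -90.0]
force: [0.0, 0.3, -3.1]
opening: 0.0367
```

```bash
python3 look.py 6
```

```text
top 216 176
side 236 149
7.6 [0.4571 0.1716 0.1355] [-179.973     0.0212  -89.9966] [-0.1079  0.2704 -2.5682] [ 0.0728 -0.0471  0.0097] 0.03650332578930523
```

View pics/side6.png

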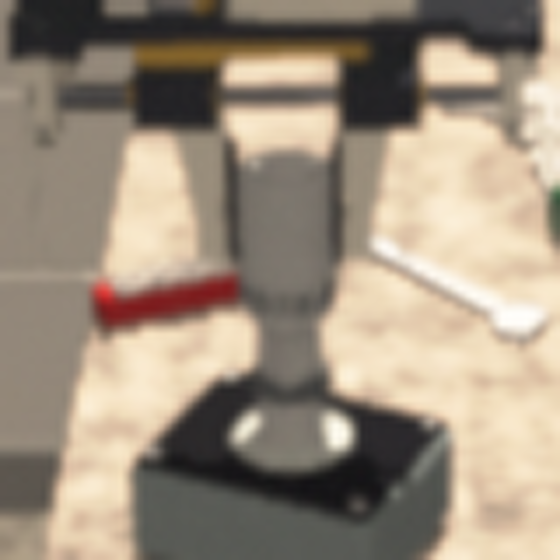

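move_arm --pt "3 0 0.03 0.3 0 0 0" --pt "3 0 0.03 0.5 0 0 0" --pt "3 0 0.03 0.6 0 0 0" --pt "3 0 0.03 0.7 0 0 0" --pt "3 0 0.03 0.75 0 0 0" --pt "3 0 0.03 0.8 0 0 0" --pt "3 0 0.03 0.8 0 0 0" --pt "3 0 0.03 0.8 0 0 0"

```text
clock: 8.6
tool_pos: [0.4567, 0.1716, 0.1273]
orientation: [-180.0, 0.0, -90.0]
force: [0.6, -0.3, -2.5]
opening: 0.0368
```

```bash
cat > ob.py <<'E'
from plant import sensors
import numpy as np
o=sensors.get_obs();print({k:np.round(o[k],4).tolist() for k in("clock","tool_pos","orientation","force","moment","opening")})
E
python3 ob.py
```

```text
{'clock': 8.6, 'tool_pos': [0.4567, 0.1716, 0.1273], 'orientation': [-179.9908, 0.006, -90.0003], 'force': [0.5837, -0.3243, -2.54], 'moment': [0.0531, -0.0933, -0.0455], 'opening': 0.0368}
```

move_arm --pt "3 0 0 0.05 0 0 0" --pt "3 0 0 0.1 0 0 0" --pt "3 0 0 0.15 0 0 0" --pt "3 0 0 0.2 0 0 0" --pt "3 0 0 0.2 0 0 0" --pt "3 0 0 0.2 0 0 0" --pt "3 0 0 0.2 0 0 0" --pt "3 0 0 0.2 0 0 0"

```text
clock: 9.6
tool_pos: [0.4567, 0.1715, 0.1252]
orientation: [-180.0, 0.0, -90.0]
force: [0.6, -0.2, 1.9]
opening: 0.0364
```

move_arm --pt "3 0 0 0 0 0 -0.05" --pt "3 0 0 0 0 0 -0.1" --pt "3 0 0 0 0 0 -0.16" --pt "3 0 0 0 0 0 -0.22" --pt "3 0 0 0 0 0 -0.28" --pt "3 0 0 0 0 0 -0.34" --pt "3 0 0 0 0 0 -0.4" --pt "3 0 0 0 0 0 -0.4"

```text
clock: 10.6
tool_pos: [0.4568, 0.1714, 0.1253]
orientation: [-180.0, -0.0, -67.1]
force: [1.5, -2.7, 1.1]
opening: 0.0369
```

```bash
python3 ob.py
```

```text
{'clock': 10.6, 'tool_pos': [0.4568, 0.1714, 0.1253], 'orientation': [-179.9912, -0.0148, -67.1022], 'force': [1.4798, -2.7401, 1.0536], 'moment': [-0.83, -0.451, 0.0055], 'opening': 0.0369}
```

move_arm --pt "3 0 0 0 0 0 -0.05" --pt "3 0 0 0 0 0 -0.1" --pt "3 0 0 0 0 0 -0.16" --pt "3 0 0 0 0 0 -0.22" --pt "3 0 0 0 0 0 -0.28" --pt "3 0 0 0 0 0 -0.34" --pt "3 0 0 0 0 0 -0.4" --pt "3 0 0 0 0 0 -0.4"

```text
clock: 11.6
tool_pos: [0.4566, 0.1717, 0.1252]
orientation: [-180.0, 0.0, -44.3]
force: [0.2, -0.6, 2.7]
opening: 0.0367
```

```bash
python3 ob.py
```

```text
{'clock': 11.6, 'tool_pos': [0.4566, 0.1717, 0.1252], 'orientation': [-179.9858, 0.0107, -44.2514], 'force': [0.1769, -0.6487, 2.6579], 'moment': [-0.0697, 0.3103, -0.0407], 'opening': 0.0367}
```

move_arm --pt "3 0 0 0 0 0 -0.05" --pt "3 0 0 0 0 0 -0.1" --pt "3 0 0 0 0 0 -0.15" --pt "3 0 0 0 0 0 -0.2" --pt "3 0 0 0 0 0 -0.25" --pt "3 0 0 0 0 0 -0.3" --pt "3 0 0 0 0 0 -0.3" --pt "3 0 0 0 0 0 -0.3"

```text
clock: 12.6
tool_pos: [0.4569, 0.1716, 0.1252]
orientation: [-180.0, -0.0, -27.1]
force: [1.3, -1.8, 1.8]
opening: 0.0367
```

```bash
python3 ob.py
```

```text
{'clock': 12.6, 'tool_pos': [0.4569, 0.1716, 0.1252], 'orientation': [-179.9887, -0.0177, -27.0834], 'force': [1.3359, -1.8084, 1.7856], 'moment': [-0.6721, -0.7261, 0.0413], 'opening': 0.0367}
```

move_arm --pt "3 0 0 0 0 0 -0.05" --pt "3 0 0 0 0 0 -0.1" --pt "3 0 0 0 0 0 -0.15" --pt "3 0 0 0 0 0 -0.2" --pt "3 0 0 0 0 0 -0.25" --pt "3 0 0 0 0 0 -0.3" --pt "3 0 0 0 0 0 -0.3" --pt "3 0 0 0 0 0 -0.3"

```text
clock: 13.6
tool_pos: [0.4564, 0.1716, 0.1248]
orientation: [180.0, 0.0, -9.9]
force: [1.0, 0.1, -3.7]
opening: 0.0366
```

```bash
python3 ob.py;python3 look.py 7
```

```text
{'clock': 13.6, 'tool_pos': [0.4564, 0.1716, 0.1248], 'orientation': [179.993, 0.0343, -9.8905], 'force': [1.0379, 0.0709, -3.6787], 'moment': [0.1612, -0.365, -0.0073], 'opening': 0.0366}
top 216 176
side 236 149
13.7 [0.4565 0.1716 0.1249] [179.9985   0.0254  -9.8513] [ 0.7114  1.263  -2.7189] [ 0.232  -0.2835  0.0061] 0.036860790947798684
```

View pics/side7.png

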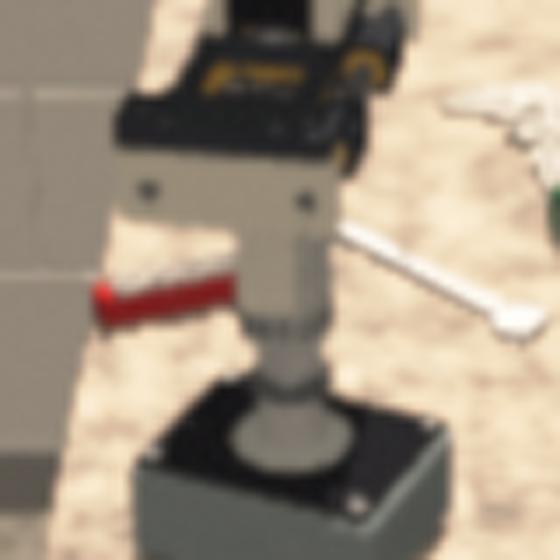

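Force is back at its free-hanging value, so the hole has dropped over the square. I'll go lower and check that it slides.

move_arm --pt "3 0 0 0.05 0 0 0" --pt "3 0 0 0.1 0 0 0" --pt "3 0 0 0.15 0 0 0" --pt "3 0 0 0.2 0 0 0" --pt "3 0 0 0.25 0 0 0" --pt "3 0 0 0.3 0 0 0" --pt "3 0 0 0.3 0 0 0" --pt "3 0 0 0.3 0 0 0"

```text
clock: 14.7
tool_pos: [0.4566, 0.1715, 0.1221]
orientation: [180.0, 0.0, -9.8]
force: [0.4, -0.1, -2.0]
opening: 0.0366
```

```bash
python3 ob.py
```

```text
{'clock': 14.7, 'tool_pos': [0.4566, 0.1715, 0.1221], 'orientation': [179.9975, 0.0036, -9.789], 'force': [0.4385, -0.0667, -2.0086], 'moment': [0.0021, -0.0047, 0.0169], 'opening': 0.0366}
```

move_arm --pt "3 0 0 0.1 0 0 0" --pt "3 0 0 0.2 0 0 0" --pt "3 0 0 0.3 0 0 0" --pt "3 0 0 0.4 0 0 0" --pt "3 0 0 0.5 0 0 0" --pt "3 0 0 0.6 0 0 0" --pt "3 0 0 0.6 0 0 0" --pt "3 0 0 0.6 0 0 0"

```text
clock: 15.7
tool_pos: [0.4567, 0.1715, 0.1162]
orientation: [180.0, -0.0, -9.8]
force: [0.6, -1.1, -2.7]
opening: 0.0367
```

```bash
python3 ob.py
```

```text
{'clock': 15.7, 'tool_pos': [0.4567, 0.1715, 0.1162], 'orientation': [179.9973, -0.002, -9.7831], 'force': [0.5526, -1.0981, -2.7414], 'moment': [-0.0552, -0.0991, 0.0124], 'opening': 0.0367}
```

move_arm --pt "3 0 0 0.1 0 0 0" --pt "3 0 0 0.2 0 0 0" --pt "3 0 0 0.3 0 0 0" --pt "3 0 0 0.4 0 0 0" --pt "3 0 0 0.5 0 0 0" --pt "3 0 0 0.6 0 0 0" --pt "3 0 0 0.6 0 0 0" --pt "3 0 0 0.6 0 0 0"

```text
clock: 16.7
tool_pos: [0.457, 0.1715, 0.1103]
orientation: [-180.0, -0.0, -9.8]
force: [4.0, -4.5, 2.5]
opening: 0.0366
```

```bash
python3 ob.py
```

```text
{'clock': 16.7, 'tool_pos': [0.457, 0.1715, 0.1103], 'orientation': [-179.9995, -0.0335, -9.7757], 'force': [3.9695, -4.5245, 2.5434], 'moment': [-1.6557, -1.4449, 0.014], 'opening': 0.0366}
```

move_arm --pt "3 0 0 0.06 0 0 0" --pt "3 0 0 0.12 0 0 0" --pt "3 0 0 0.18 0 0 0" --pt "3 0 0 0.24 0 0 0" --pt "3 0 0 0.3 0 0 0" --pt "3 0 0 0.3 0 0 0" --pt "3 0 0 0.3 0 0 0" --pt "3 0 0 0.3 0 0 0"

```text
clock: 17.7
tool_pos: [0.4564, 0.1716, 0.1068]
orientation: [180.0, 0.0, -9.8]
force: [1.5, 1.8, -6.4]
opening: 0.0365
```

```bash
python3 ob.py
```

```text
{'clock': 17.7, 'tool_pos': [0.4564, 0.1716, 0.1068], 'orientation': [179.9928, 0.0367, -9.7948], 'force': [1.4537, 1.8115, -6.396], 'moment': [0.1625, -0.7343, -0.0405], 'opening': 0.0365}
```

The force just dropped sharply, so the ball has probably passed. I'll let it settle and then look.

move_arm --pt "3 0 0 0 0 0 0" --pt "3 0 0 0 0 0 0" --pt "3 0 0 0 0 0 0" --pt "3 0 0 0 0 0 0" --pt "3 0 0 0 0 0 0" --pt "3 0 0 0 0 0 0" --pt "3 0 0 0 0 0 0" --pt "3 0 0 0 0 0 0"

```text
clock: 18.7
tool_pos: [0.4566, 0.1714, 0.1072]
orientation: [180.0, 0.0, -9.8]
force: [0.6, -1.0, -5.0]
opening: 0.0361
```

```bash
python3 ob.py;python3 look.py 8
```

```text
{'clock': 18.7, 'tool_pos': [0.4566, 0.1714, 0.1072], 'orientation': [179.9908, 0.004, -9.7847], 'force': [0.5781, -1.0196, -5.0426], 'moment': [-0.2706, -0.3579, -0.035], 'opening': 0.0361}
top 216 176
side 236 149
18.8 [0.4566 0.1714 0.1072] [179.9917   0.0053  -9.7879] [ 0.1975 -1.2705 -5.0361] [-0.3466 -0.3491  0.0604] 0.03657331525535936
```

View pics/side8.png

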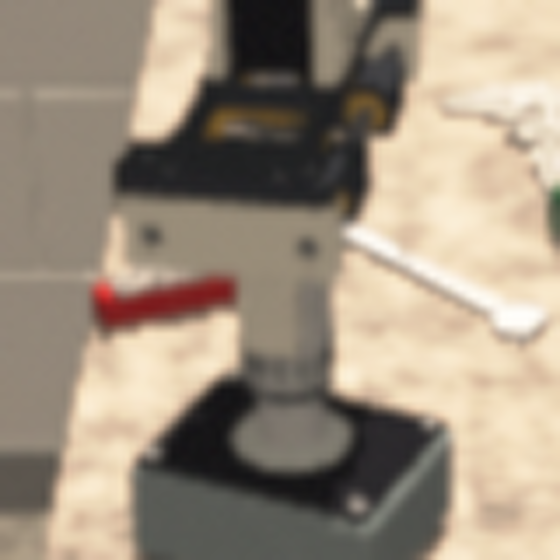

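move_arm --pt "3 0 0 0.06 0 0 0" --pt "3 0 0 0.12 0 0 0" --pt "3 0 0 0.18 0 0 0" --pt "3 0 0 0.24 0 0 0" --pt "3 0 0 0.3 0 0 0" --pt "3 0 0 0.3 0 0 0" --pt "3 0 0 0.3 0 0 0" --pt "3 0 0 0.3 0 0 0"

```text
clock: 19.8
tool_pos: [0.4568, 0.1717, 0.1043]
orientation: [-180.0, -0.0, -9.8]
force: [-1.5, 0.6, 1.2]
opening: 0.0365
```

```bash
python3 ob.py
```

```text
{'clock': 19.8, 'tool_pos': [0.4568, 0.1717, 0.1043], 'orientation': [-179.984, -0.0135, -9.7828], 'force': [-1.5366, 0.6448, 1.2061], 'moment': [0.1241, 0.329, 0.0231], 'opening': 0.0365}
```

move_arm --pt "3 0 0 0.1 0 0 0" --pt "3 0 0 0.2 0 0 0" --pt "3 0 0 0.3 0 0 0" --pt "3 0 0 0.4 0 0 0" --pt "3 0 0 0.5 0 0 0" --pt "3 0 0 0.6 0 0 0" --pt "3 0 0 0.6 0 0 0" --pt "3 0 0 0.6 0 0 0"

```text
clock: 20.8
tool_pos: [0.4568, 0.1717, 0.0983]
orientation: [-180.0, -0.0, -9.8]
force: [-2.0, 0.1, 4.9]
opening: 0.0368
```

```bash
python3 ob.py; python3 look.py 9
```

```text
{'clock': 20.8, 'tool_pos': [0.4568, 0.1717, 0.0983], 'orientation': [-179.9838, -0.0175, -9.78], 'force': [-1.95, 0.1446, 4.904], 'moment': [0.3101, 0.693, -0.0307], 'opening': 0.0368}
top 216 176
side 236 149
20.9 [0.4568 0.1716 0.0983] [-179.9874   -0.0154   -9.78  ] [-1.5207  1.1339  5.7509] [ 0.331   0.6905 -0.0054] 0.03676191744103811
```

View pics/side9.png

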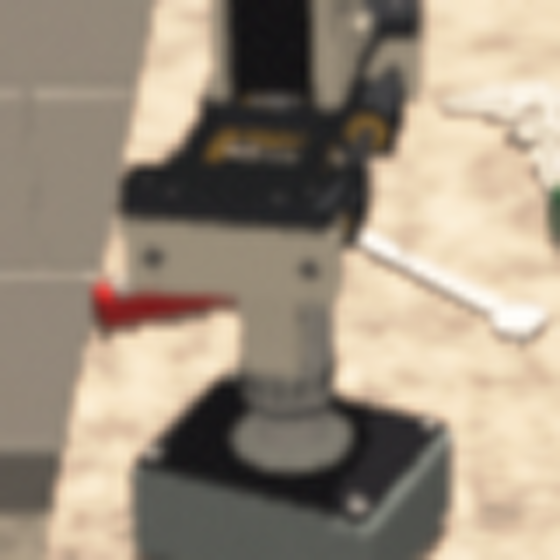

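The force slope of about 0.68 N/mm matches the spring, and the heights agree with the shoulder, so the socket is home. I'll ease up, then let go.

move_arm --pt "3 0 0 -0.1 0 0 0" --pt "3 0 0 -0.2 0 0 0" --pt "3 0 0 -0.3 0 0 0" --pt "3 0 0 -0.4 0 0 0" --pt "3 0 0 -0.5 0 0 0" --pt "3 0 0 -0.6 0 0 0" --pt "3 0 0 -0.65 0 0 0" --pt "3 0 0 -0.65 0 0 0"

```text
clock: 21.9
tool_pos: [0.4568, 0.1716, 0.1047]
orientation: [-180.0, -0.0, -9.8]
force: [0.4, 2.1, 0.6]
opening: 0.0363
```

```bash
python3 ob.py
```

```text
{'clock': 21.9, 'tool_pos': [0.4568, 0.1716, 0.1047], 'orientation': [-179.9871, -0.0085, -9.7871], 'force': [0.396, 2.0909, 0.574], 'moment': [0.8036, -0.2085, 0.021], 'opening': 0.0363}
```

move_arm --pt "6.5 0 0 0 0 0 0" --pt "6.5 0 0 0 0 0 0" --pt "6.5 0 0 0 0 0 0" --pt "6.5 0 0 0 0 0 0" --pt "6.5 0 0 0 0 0 0" --pt "6.5 0 0 0 0 0 0" --pt "6.5 0 0 0 0 0 0" --pt "6.5 0 0 0 0 0 0"

```text
clock: 22.9
tool_pos: [0.4567, 0.1715, 0.1047]
orientation: [180.0, -0.0, -9.8]
force: [-0.5, 0.3, 0.2]
opening: 0.0652
```

```bash
python3 ob.py; python3 look.py 10
```

```text
{'clock': 22.9, 'tool_pos': [0.4567, 0.1715, 0.1047], 'orientation': [179.9979, -0.0005, -9.7837], 'force': [-0.529, 0.3379, 0.1574], 'moment': [0.0476, 0.0247, -0.0159], 'opening': 0.0652}
top 216 176
side 236 149
23.0 [0.4567 0.1715 0.1047] [-179.9979   -0.0003   -9.7866] [-0.6739 -1.2053  0.3554] [-0.015  -0.0289 -0.0314] 0.0649757634914583
```

View pics/side10.png

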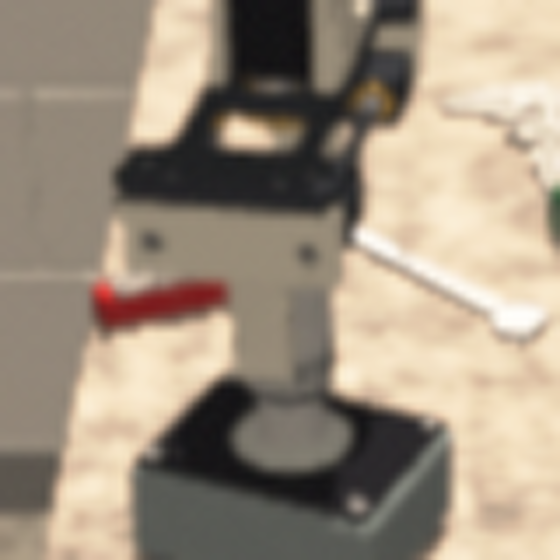

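Fingers are open, so I'll go straight up and then back in tool -x for a wrist view.

move_arm --pt "6.5 0 0 -2 0 0 0" --pt "6.5 0 0 -4 0 0 0" --pt "6.5 0 0 -7 0 0 0" --pt "6.5 0 0 -10 0 0 0" --pt "6.5 -1 0 -13 0 0 0" --pt "6.5 -3 0 -15 0 0 0" --pt "6.5 -5 0 -16 0 0 0" --pt "6.5 -5 0 -16 0 0 0"

```text
clock: 24.0
tool_pos: [0.407, 0.1804, 0.2657]
orientation: [-179.9, -0.1, -9.7]
force: [0.3, 0.0, -0.0]
opening: 0.0651
```

```bash
python3 ob.py; python3 look.py 11; python3 - <<'E'
from h import *
from plant import cams
s=cams.snapshot("wrist");pickle.dump(s,open("pics/w11.pkl","wb"));cv2.imwrite("pics/w11.png",s["frame"][:,:,::-1])
t=pickle.load(open("pics/side11.pkl","rb"))
for z in(.142,.082):print((proj(t,[.4565,.1715,z])-[236,149])*7)
print(proj(s,[.4565,.1715,.142]))
E
```

```text
{'clock': 24.0, 'tool_pos': [0.407, 0.1804, 0.2657], 'orientation': [-179.8728, -0.0732, -9.714], 'force': [0.3188, 0.0262, -0.0219], 'moment': [0.0006, -0.0319, -0.0458], 'opening': 0.0651}
top 216 176
side 236 149
24.1 [0.4074 0.1801 0.2646] [-179.9792   -0.0086   -9.7466] [ 0.193   1.3212 -0.1136] [-0.0298 -0.0581 -0.0068] 0.06485008617481242
[280.32457227 232.25775809]
[284.53924202 365.69003394]
[279.22400769 133.950694  ]
```

View pics/side11.png

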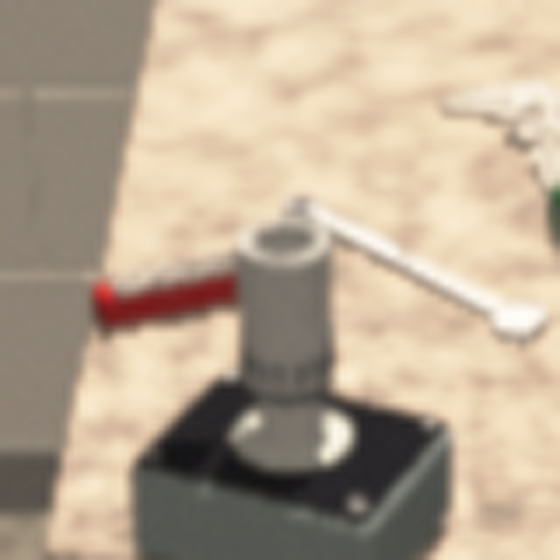

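View pics/w11.png

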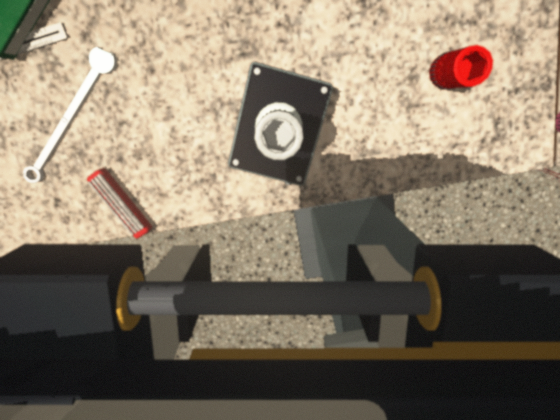

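```bash
python3 -c "
from plant import job
print(job.close_job())"
```

```text
the job is handed in; nothing more can be done
None
```

The tall socket is mounted on the tester's drive and clicked home, and the job is handed in at about 24 s. No verdict is reported, so whether it passed is my reading of the checks below.

**What I did:** I gripped the socket and lifted it off the worktop. On the tip I pushed with about 4–5 N and turned it roughly 80° until it dropped over the square. I then pressed down in small steps until the ball gave way, and seated the socket on the shoulder with about 8 N. After easing the spring back up, I let go and moved the arm clear.

**Last checks:**
- **Drive load:** the highest downward push I read was about 8 N, with about 6 N sideways as the ball was passed. Force was read about once a second, so the exact peak as the ball let go was not seen.
- **Seating:** the force fell sharply as the ball passed. After that it rose at about 0.68 N/mm, which matches the spring. The gripper height at first contact fits the shoulder at rest, about 82 mm.
- **Pictures after release:** the socket stands upright and centred, and its top rim is at the height expected for home, to within about 1.5 mm. That rim height relies on correcting the side camera by an offset I saw earlier on the drive tip.
- **Other parts:** the spanner, key set and red lookalike look undisturbed. The short socket was outside the last close-up views; the arm never went near it after the grasp.

**Disagreement:** the square's angle looked different from the two cameras (about 40° from the wrist, less from the side), so I found it by feel. Camera estimates of the drive's position also differed by 1–2 mm, but there was little sideways force while the socket slid down to the ball.

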